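# Latch the blue filter over the illuminator window

## Task

Two filter units stand on the microscopy bench. On the one with the blue filter, push the slide in by its black push bar with the fingertips, past the stop pin and most of the way to its end stop, then let go, so that the slide springs back by itself and stays latched against the pin with the blue filter over the lit window. Do not grip or force the slide, leave the amber unit's slide at home, and leave the dish, the slide box and the bottle where they stand.

Things in the scene. Friction and masses are not known exactly. Their poses are not given: they have to be found in the camera images.
- blue_unit: The blue filter unit: white box with black top, bolted to the bench, 210 mm long (own x, from -85 to +125), 130 mm wide (own y), top 48 mm high, guide rails to 58, pin bracket to 68 mm. It carries the slide and, on its +y side, the sprung brass stop pin. Origin on the bench under the slide way; its x axis is the way the slide is pushed in.
- blue_bar (a point): Middle of the flat upright rear face of the blue slide's black push bar: push here, along +x of the unit. The bar is 92 mm wide (y), 56 to 98 mm above the bench (this point 77), 30 mm deep at its foot, front sloping. At home the face is 100 mm behind the unit's origin, open air behind it; it moves with the slide. Axes as the unit's.
- blue_slide (a joint): blue slide's travel in m: 0 home, grows as pushed in along its unit's +x, hard stop 0.066. Damped spring back: 2 N at home, 4.5 N at 0.036, 6.6 N at the stop, plus 22 N per m/s. Its lug shoves the stop pin aside (1 N more); beyond 0.036 the pin snaps in behind it. Let go from beyond, it springs back and latches at 0.036; let go sooner, it goes home.
- blue_filter (a point): Centre of the top of the blue glass filter, 30 mm square, in the aluminium slide 55 mm above the bench; it moves with the slide.
- blue_window (a point): Centre of the lit round window (26 mm across) in the top of the blue unit, 49 mm above the bench; the filter is over it when the slide is latched.
- amber_unit: The amber filter unit: white box with black top, bolted to the bench, 210 mm long (own x, from -85 to +125), 130 mm wide (own y), top 48 mm high, guide rails to 58, pin bracket to 68 mm. It carries the slide and, on its +y side, the sprung brass stop pin. Origin on the bench under the slide way; its x axis is the way the slide is pushed in.
- amber_bar (a point): Middle of the flat upright rear face of the amber slide's black push bar: push here, along +x of the unit. The bar is 92 mm wide (y), 56 to 98 mm above the bench (this point 77), 30 mm deep at its foot, front sloping. At home the face is 100 mm behind the unit's origin, open air behind it; it moves with the slide. Axes as the unit's.
- amber_slide (a joint): amber slide's travel in m: 0 home, grows as pushed in along its unit's +x, hard stop 0.066. Damped spring back: 2 N at home, 4.5 N at 0.036, 6.6 N at the stop, plus 22 N per m/s. Its lug shoves the stop pin aside (1 N more); beyond 0.036 the pin snaps in behind it. Let go from beyond, it springs back and latches at 0.036; let go sooner, it goes home.
- dish_mid (a point): Centre of a closed glass dish, 62 mm across, 16 mm high, standing loose. Bystander.
- slidebox_mid (a point): Centre of a loose white slide box with yellow lid and blue clasp, 50 x 80 x 34 mm. Bystander.
- bottle_mid (a point): Centre of a small amber glass bottle with black cap, 32 mm across, 75 mm high, standing loose between the units. Bystander.

How it is judged:
By the outcome, as a careful person would: the job done as asked, in the order asked, and still so for the second after the job is handed in, with the robot touching nothing.
It also fails if it takes over 34 s, if anything falls off the work surface, if the arm or the gripper's body presses on something with over 40 N, if the wrist force passes 120 N, or if a joint passes its speed limit or range.

## Robot

A 6-joint arm with a two-finger parallel gripper is mounted at the origin on the work surface. World frame = base frame: x ahead of the robot, y to its left, z up, the work surface at z = 0. Lengths are in m, angles in rad, forces in N, time in s.
With the tool pointing down it reaches from about 0.3 to 0.875 m from the base axis. Payload 6.4 kg.
Tool frame: the origin (TCP) lies between the finger pads; the fingertips stand 11 mm ahead of it and the grasp point (between the pads) lies 8 mm behind it (ctrl.tcp_to_tips is the y of the fingertips in the tool frame, in m); y points along the fingers, x is the direction in which the jaws open and shut, and the axes are right-handed (so a half turn about y gives the same grasp; the last joint's range is limited). The gripper opens to 85 mm and grips with 20 to 120 N. Pads are 22 mm wide; open, the fingers measure 114 mm over their backs; the gripper's body (76 mm by 85 mm) begins 54 mm behind the grasp point. The pads swing forward as they close: fully open they stand 13 mm farther back than shut.
Start: joints at [1.132, 0.181, 1.607, -0, 1.354, -0.206], TCP at [0.133, 0.56, 0.222] pointing down, gripper open.
Joint ranges: [-2.99, 2.99], [-0.89, 2.07], [0.3, 2.58], [-1.14, 4.28], [0, 2.63], [-3.12, 3.12]. Speed limits (rad/s): [2.57, 2.57, 3.01, 3.14, 3.14, 3.14].

## Interface

Orientations are given as a unit quaternion [w, x, y, z].
In Python, from bench import ctrl gives the robot as it stands.
- The arm moves only by the tool apply_moves, never from a script. Its argument "plan" is text: rows parted by semicolons, each of 7 numbers parted by spaces: the shift along the tool's x, y, z each as a share of 0.05 m, from -1 to 1, then the turn, a rotation vector about the tool's x, y, z each as a share of 0.12 rad, from -1 to 1, then the opening, from 0 (shut) to 1 (fully open). In form: dx dy dz wx wy wz claw; .... A call has exactly 5 rows; each row shifts and turns the commanded pose from where the row before left it, along the tool's axes as they then stand; what a row does not reach is not made up. A row lasts 1/10 s, in which the tool goes at most 50 mm and 8.59 degrees, less where a joint would pass 70% of its speed; a pose out of reach is approached as far as the arm can. A call with a number of a shift or a turn outside -1 to 1 is refused whole. A call with a gripper value outside its range is refused whole. The fingers move at their own pace and stop on an object; the grip force is fixed at half the most. Time passes only in rows, so rows that do not move let the fingers close, or fill a call up. It gives the time, the measured TCP pose, the force and the opening at its end, in the units of the state.
- ctrl.get_obs(): the state, without advancing time (a new reading comes with each control period).
- ctrl.camera(name): name is "scene" or "top" or "wrist"; returns the picture (420x560x3 uint8, red, green, blue); there is no depth.
- ctrl.get_calibration(name): a dict with "intrinsics" (3x3 intrinsics, pixels), "R" (3x3) and "t" (3): a world point X has camera coordinates R X + t. Camera axes: x right, y down, z forward; pixel columns grow to the right and rows downward; lengths in m; the calibration is good to about 2 mm. The wrist camera is an equidistant fisheye: a pixel r from the principal point sees the ray r / f radians off the axis. A picture is of the moment at which its call begins: read the wrist's pose just before it. get_calibration takes no time and is no camera call; for the wrist camera it gives the pose at the moment of the call.
- ctrl.hand_in(): hands the job in, once; it reports no verdict.
Trained networks look in the newest picture that a camera, given by its name, has taken for a name from the list of things; names that differ only in an ending like _2 or _b are one class to them, and where a whole thing is asked for, a point or a joint stands for the part that bears it (a point fixed in the world has none). Each returns a list of dicts, best first, with "score" (0 to 1); they miss things now and then, are a little off and sometimes report something else, mostly with a low value. They report only what shows in the picture. A call takes as long as a camera call.
- ctrl.recognise(camera, target): "point" ([x, y, z] in m, in world coordinates, good to about 4 mm: the middle of the surface that is visible of it).
The state is a dict: "time_s": time; "q": joint angles; "dq": joint speeds; "joint_efforts": joint torques, N m; "eef_pos": TCP position; "eef_rot": TCP orientation; "wrist_force": force on the tool from outside, world axes, zero at the start; "torque": the same for the moment, N m; "opening": opening from 0.0 (shut) to 1.0 (fully open).
Only numpy, scipy, OpenCV 4.12 (cv2) and the standard library are available. Lean on these libraries where they do the work, as an engineer would, in place of code of your own. Each camera call takes 0.05 s, during which the arm holds its last target.

## Working session

There is one attempt and no reset: what is moved stays moved. The work goes in short steps, Python scripts to look and compute and a tool call to move; the robot and the scene stay as the last step left them, time stands still between calls to the robot, and variables do not carry over. Pictures are saved under pics/ and viewed, and the job is handed in when it is done.

Besides the shell and the picture viewer there is one more tool, called after "Emit:" in YAML: its name, and indented under it one key for each argument. apply_moves: Moves the arm, as the interface text tells. Shift numbers are shares of 0.05 m and turn numbers shares of 0.12 rad, none past 1 either way. Its arguments: {"type":"object","properties":{"plan":{"type":"string"}},"required":["plan"]}

```bash
ls; mkdir -p pics
python3 - <<'E'
from bench import ctrl
import cv2
o=ctrl.get_obs()
print({k:o[k] for k in o})
print(getattr(ctrl,'tcp_to_tips',None))
for c in ("top","scene"):
    im=ctrl.camera(c); cv2.imwrite(f"pics/{c}1.png",im[:,:,::-1])
    k=ctrl.get_calibration(c); print(c,k)
    for t in ("blue_unit","blue_bar","blue_filter","blue_window","amber_bar","bottle_mid","dish_mid","slidebox_mid"):
        print(t,[(r['score'],[round(v,3) for v in r['point']]) for r in ctrl.recognise(c,t)][:3])
print(ctrl.get_obs()['time_s'])
E
```

```text
pics
{'time_s': 0.0, 'q': array([ 1.13170699e+00,  1.81516668e-01,  1.60801698e+00,  1.38166593e-05,
        1.35380832e+00, -2.06276423e-01]), 'dq': array([ 1.67340418e-04, -5.33914880e-05,  2.00051919e-03,  5.33026779e-04,
       -1.14856280e-04,  1.78888837e-03]), 'joint_efforts': array([-1.91710496e-03, -4.44874656e+01, -3.51331723e+01, -3.39541239e-04,
        9.02269618e-03, -2.98328359e-06]), 'eef_pos': array([0.13237793, 0.55896563, 0.22099354]), 'eef_rot': array([-0.55441671,  0.55496033,  0.43798777, -0.43909891]), 'wrist_force': array([ 0.36306524, -0.73583262, -0.3073373 ]), 'torque': array([ 0.04387891, -0.00017501,  0.02848103]), 'opening': 0.9991013844205326}
0.011
top {'intrinsics': array([[401.87757768,   0.        , 280.86661434],
       [  0.        , 401.87757768, 213.06935703],
       [  0.        ,   0.        ,   1.        ]]), 'R': array([[-0.01142875, -0.99990992,  0.00703787],
       [-0.9953367 ,  0.01070173, -0.09586618],
       [ 0.09578223, -0.00810068, -0.99536935]]), 't': array([-0.02278383,  0.60431926,  0.98179529])}
blue_unit [(0.71, [0.554, -0.206,
[... 369 characters left out ...]
([[378.96658505,   0.        , 279.42917235],
       [  0.        , 378.96658505, 207.92863727],
       [  0.        ,   0.        ,   1.        ]]), 'R': array([[-0.47567724,  0.87957115,  0.00926056],
       [ 0.46946171,  0.26276263, -0.8429481 ],
       [-0.74386616, -0.39662375, -0.53791518]]), 't': array([ 0.31077009, -0.20835789,  1.30696929])}
blue_unit [(0.78, [0.587, -0.194, 0.047])]
blue_bar [(0.63, [0.483, -0.222, 0.067])]
blue_filter [(0.9, [0.482, -0.225, 0.07])]
blue_window [(0.19, [0.51, 0.204, 0.056])]
amber_bar [(0.92, [0.511, 0.208, 0.058])]
bottle_mid [(0.75, [0.481, 0.004, 0.042])]
dish_mid [(0.76, [0.771, 0.211, 0.014])]
slidebox_mid [(0.61, [0.744, -0.186, 0.033])]
0.9
```

View pics/top1.png

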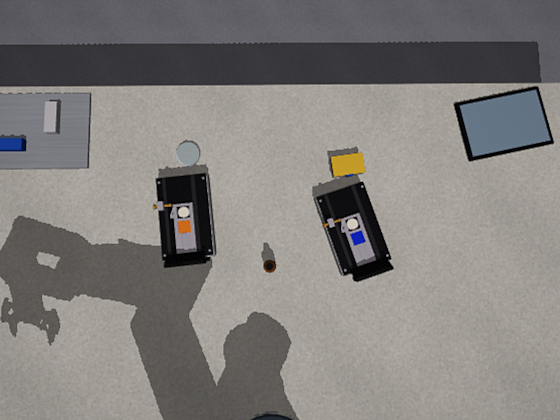

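View pics/scene1.png

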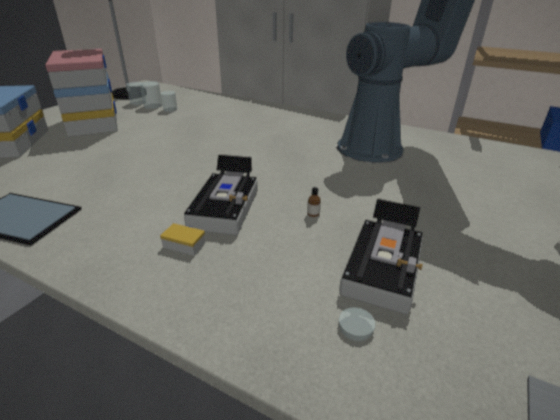

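Run:
```python
import cv2
im=cv2.imread("pics/top1.png")[165:290,300:400]
cv2.imwrite("pics/top1z.png",cv2.resize(im,None,fx=4.8,fy=4.8,interpolation=cv2.INTER_CUBIC))
```

```text
(no output)
```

View pics/top1z.png

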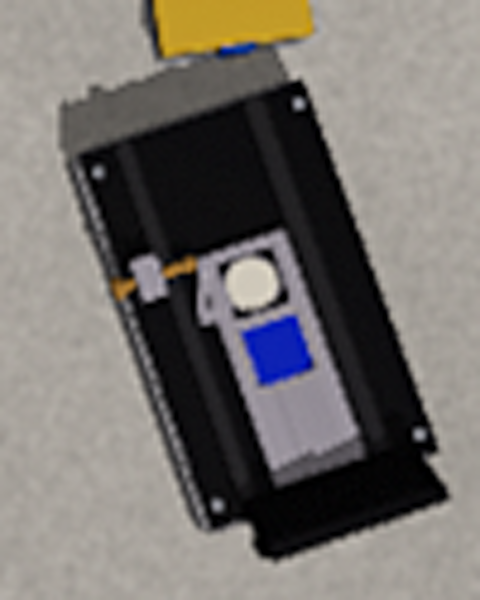

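```bash
cat > h.py <<'E'
import numpy as np
from bench import ctrl
def back(c,uv,z):
    k=ctrl.get_calibration(c);K,R,t=k['intrinsics'],k['R'],k['t']
    d=R.T@np.linalg.inv(K)@np.array([uv[0],uv[1],1.]); o=-R.T@t
    return o+d*(z-o[2])/d[2]
def proj(c,X):
    k=ctrl.get_calibration(c);p=k['intrinsics']@(k['R']@X+k['t']);return p[:2]/p[2]
E
python3 - <<'E'
from h import *
z=lambda u,v:(300+(u+.5)/4.8-.5,165+(v+.5)/4.8-.5)
P=[((72,155),(.125,.065),.048),((303,82),(.125,-.065),.048),((437,455),(-.085,-.065),.048),((203,530),(-.085,.065),.048)]
W=np.array([back("top",z(*a),h)[:2] for a,_,h in P]);L=np.array([b for _,b,_ in P])
A=W-W.mean(0);B=L-L.mean(0)
th=np.arctan2((B[:,0]*A[:,1]-B[:,1]*A[:,0]).sum(),(A*B).sum())
R=np.array([[np.cos(th),-np.sin(th)],[np.sin(th),np.cos(th)]])
t=W.mean(0)-R@L.mean(0)
print("th",th,"origin",t,"res mm",(W-L@R.T-t)*1e3)
print("bar",t+R@[-.1,0])
for n,a,h in (("filt",(278,350),.055),("win",(250,283),.049),("barL",(270,558),.098),("barR",(447,497),.098)):
    w=back("top",z(*a),h)[:2];print(n,w,"own",R.T@(w-t))
o=ctrl.get_obs()
from scipy.spatial.transform import Rotation as Ro
q=o['eef_rot'];print(Ro.from_quat([*q[1:],q[0]]).as_matrix().round(3),o['eef_pos'])
E
```

```text
th 0.30877999120661803 origin [ 0.54462704 -0.21113991] res mm [[-2.36660025 -2.20860818]
 [-4.93307214  0.97205678]
 [ 2.10160465  2.37482753]
 [ 5.19806774 -1.13827613]]
bar [ 0.44935654 -0.24152957]
filt [ 0.53960017 -0.21560021] own [-0.0061446 -0.0027217]
win [ 0.57428212 -0.20342632] own [ 0.03059668 -0.0016633 ]
barL [ 0.4383238  -0.20025291] own [-0.09796711  0.04267729]
barR [ 0.46640646 -0.28666218] own [-0.0974721  -0.04817949]
[[ 0.231  0.    -0.973]
 [ 0.973  0.     0.231]
 [ 0.    -1.     0.   ]] [0.13264274 0.55954289 0.22191881]
```

Emit:
apply_moves:
  plan: "0 0 -0.4 0 -0.91 0 0; 0 0 -0.4 0 -0.91 0 0; 0 0 -0.4 0 -0.91 0 0; 0 0 -0.4 0 -0.91 0 0; 0 0 -0.4 0 -0.91 0 0"

```text
time_s: 1.4
eef_pos: [0.2322, 0.558, 0.222]
eef_rot: [-0.415, 0.415, 0.573, -0.573]
wrist_force: [-0.2, -0.5, 0.3]
opening: 0.142
```

Emit:
apply_moves:
  plan: "-1 0 0 0 0 0 0; -1 0 0 0 0 0 0; -1 0 0 0 0 0 0; -1 0 0 0 0 0 0; -1 0 0 0 0 0 0"

```text
time_s: 1.9
eef_pos: [0.3087, 0.3185, 0.222]
eef_rot: [-0.416, 0.416, 0.572, -0.572]
wrist_force: [0.5, -0.0, 0.4]
opening: -0.004
```

Emit:
apply_moves:
  plan: "-1 0 0 0 0 0 0; -1 0 0 0 0 0 0; -1 0 0 0 0 0 0; -1 0 0 0 0 0 0; -1 0 0 0 0 0 0"

```text
time_s: 2.4
eef_pos: [0.3858, 0.0805, 0.2224]
eef_rot: [-0.415, 0.416, 0.572, -0.572]
wrist_force: [1.5, -0.3, 0.1]
opening: 0.002
```

Emit:
apply_moves:
  plan: "-1 0 0.4 0 0 0 0; -1 0 0.4 0 0 0 0; -1 0 0.4 0 0 0 0; -1 0 0.4 0 0 0 0; -1 0 0.4 0 0 0 0"

```text
time_s: 2.9
eef_pos: [0.3682, -0.1692, 0.2224]
eef_rot: [-0.416, 0.417, 0.572, -0.572]
wrist_force: [0.5, 0.5, 0.7]
opening: -0.004
```

```bash
cat >> h.py <<'E'
from scipy.spatial.transform import Rotation as Ro
def st(bar=np.array([.451,-.2425]),th=.312):
    o=ctrl.get_obs();q=o['eef_rot'];M=Ro.from_quat([*q[1:],q[0]]).as_matrix();p=o['eef_pos']
    d=np.array([np.cos(th),np.sin(th)]);n=np.array([-d[1],d[0]]);e=p[:2]-bar
    print("t",o['time_s'],"p",p.round(4),"f",o['wrist_force'].round(2),"open",round(o['opening'],3))
    print(M.round(3),"yaw x",np.arctan2(M[1,0],M[0,0])-np.pi/2,"along",e@d,"lat",e@n)
E
python3 - <<'E'
from h import *
st()
import cv2
im=ctrl.camera("wrist");cv2.imwrite("pics/w1.png",im[:,:,::-1])
for t in ("blue_bar","blue_filter","blue_window"):
    print(t,[(r['score'],[round(v,3) for v in r['point']]) for r in ctrl.recognise("wrist",t)][:3])
E
```

```text
t 2.9 p [ 0.3682 -0.1692  0.2224] f [0.45 0.51 0.68] open -0.004
[[-0.308  0.001 -0.952]
 [ 0.952 -0.001 -0.308]
 [-0.001 -1.    -0.001]] yaw x 0.31270112718779974 along -0.05633125342749564 lat 0.09518600985690581
blue_bar [(0.85, [0.463, -0.237, 0.075])]
blue_filter [(0.63, [0.46, -0.236, 0.069])]
blue_window [(0.85, [0.475, -0.23, 0.054])]
```

View pics/w1.png

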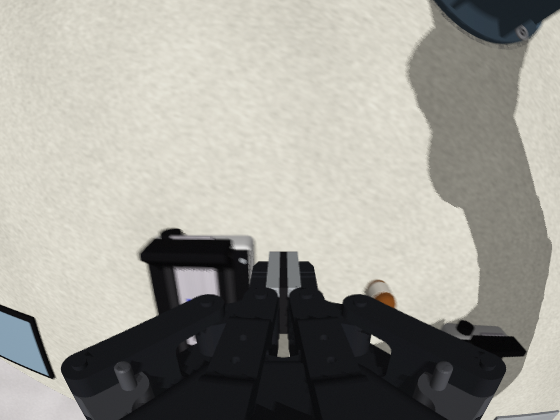

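Emit:
apply_moves:
  plan: "-0.95 0 0 0 0 0 0; -0.95 0 0 0 0 0 0; 0 0.5 0 0 0 0 0; 0 0.5 0 0 0 0 0; 0 0 0 0 0 0 0"

```text
time_s: 3.6
eef_pos: [0.3967, -0.2539, 0.1685]
eef_rot: [-0.418, 0.413, 0.573, -0.572]
wrist_force: [0.3, 0.4, 0.4]
opening: -0.003
```

Run:
```python
from h import *
st()
import cv2
im=ctrl.camera("wrist");cv2.imwrite("pics/w2.png",im[:,:,::-1])
for t in ("blue_bar",):
    print(t,[(r['score'],[round(v,3) for v in r['point']]) for r in ctrl.recognise("wrist",t)][:3])
```

```text
t 3.6 p [ 0.3967 -0.2539  0.1685] f [0.28 0.39 0.39] open -0.003
[[-0.31  -0.005 -0.951]
 [ 0.951  0.006 -0.31 ]
 [ 0.007 -1.     0.003]] yaw x 0.3153421089480548 along -0.05518714027452205 lat 0.005815487669997075
blue_bar [(0.56, [0.462, -0.27, 0.086])]
```

View pics/w2.png

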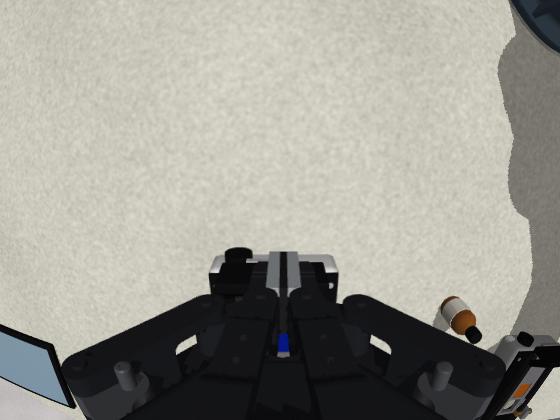

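Emit:
apply_moves:
  plan: "-0.1 0.5 0 0 0 0 0; 0 0.5 0 0 0 0 0; 0 0.5 0 0 0 0 0; 0 0.2 0 0 0 0 0; 0 0 0 0 0 0 0"

```text
time_s: 4.2
eef_pos: [0.3996, -0.2614, 0.0869]
eef_rot: [-0.416, 0.415, 0.572, -0.572]
wrist_force: [-0.3, 0.8, -0.0]
opening: -0.006
```

Run:
```python
from h import *
st()
import cv2
for c in("scene","top"):
  im=ctrl.camera(c);cv2.imwrite(f"pics/{c}3.png",im[:,:,::-1])
  if c=="scene": cv2.imwrite("pics/scene3z.png",cv2.resize(im[120:250,140:340,::-1],None,fx=4,fy=4,interpolation=cv2.INTER_CUBIC))
  else: cv2.imwrite("pics/top3z.png",cv2.resize(im[165:315,300:420,::-1],None,fx=4,fy=4,interpolation=cv2.INTER_CUBIC))
```

```text
t 4.2 p [ 0.3996 -0.2614  0.0869] f [-0.3   0.84 -0.05] open -0.006
[[-0.309 -0.001 -0.951]
 [ 0.951  0.001 -0.309]
 [ 0.001 -1.     0.   ]] yaw x 0.31416530705334056 along -0.0547298732108565 lat -0.002230089672705961
```

View pics/scene3z.png

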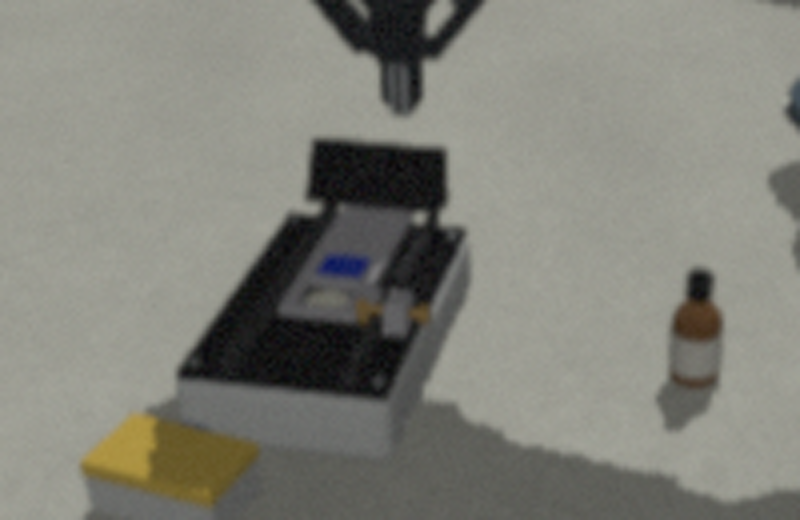

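View pics/top3z.png

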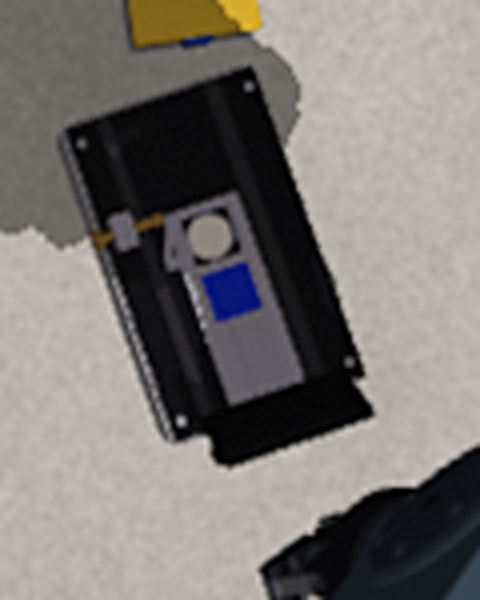

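Emit:
apply_moves:
  plan: "0 0.1 -0.2 0 0 0 0; 0 0 -0.2 0 0 0 0; 0 0 -0.2 0 0 0 0; 0 0 0 0 0 0 0; 0 0 0 0 0 0 0"

```text
time_s: 4.8
eef_pos: [0.4284, -0.2527, 0.0819]
eef_rot: [0.416, -0.416, -0.572, 0.572]
wrist_force: [0.3, 0.1, 0.3]
opening: 0.004
```

Run:
```python
from h import *
st()
import cv2
c="scene"
im=ctrl.camera(c)
cv2.imwrite("pics/scene4z.png",cv2.resize(im[120:250,140:340,::-1],None,fx=4,fy=4,interpolation=cv2.INTER_CUBIC))
```

```text
t 4.8 p [ 0.4284 -0.2527  0.0819] f [0.28 0.1  0.27] open 0.004
[[-0.309 -0.    -0.951]
 [ 0.951 -0.    -0.309]
 [ 0.    -1.     0.   ]] yaw x 0.3143483609278759 along -0.02463664002013104 lat -0.002728648688537609
```

View pics/scene4z.png

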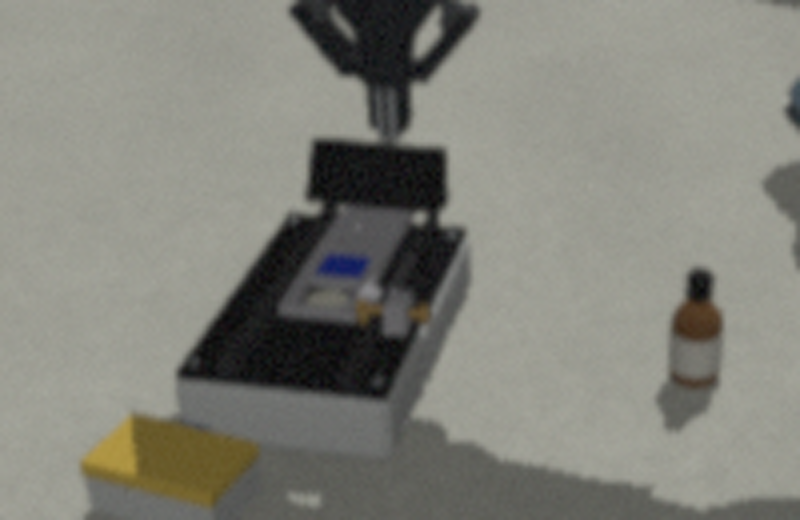

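Run:
```python
from h import *
p=np.array([.4284,-.2527,.0819]);d=np.array([.951,.309,0]);n=np.array([-.309,.951,0])
f=lambda X:((proj("scene",X)-[140,120])*4).round(0)
for s in(-.011,0,.011): print("tip",s,f(p+d*s-[0,0,.011]))
b=np.array([.451,-.2425,0])
for y in(-.046,.046):
  for z in(.056,.098): print("bar",y,z,f(b+n*y+[0,0,z]))
o=b+.1*d
print("win",f(o+[0,0,.049]+.03*d))
for a in(.125,-.085):
  for y in(-.065,.065): print(a,y,f(o+a*d+y*n+[0,0,.048]))
print(-ctrl.get_calibration("scene")['R'].T@ctrl.get_calibration("scene")['t'])
```

```text
tip -0.011 [397. 153.]
tip 0 [392. 159.]
tip 0.011 [388. 166.]
bar -0.046 0.056 [323. 189.]
bar -0.046 0.098 [318. 132.]
bar 0.046 0.056 [453. 201.]
bar 0.046 0.098 [451. 144.]
win [330. 298.]
0.125 -0.065 [170. 371.]
0.125 0.065 [390. 396.]
-0.085 -0.065 [290. 206.]
-0.085 0.065 [475. 224.]
[1.21785254 0.29977933 0.52452582]
```

Run:
```python
import cv2
from bench import ctrl
im=ctrl.camera("scene")
cv2.imwrite("pics/s5.png",cv2.resize(im[135:180,210:260,::-1],None,fx=12,fy=12,interpolation=cv2.INTER_NEAREST))
im=ctrl.camera("wrist")
cv2.imwrite("pics/w5.png",im[:,:,::-1])
```

```text
(no output)
```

View pics/s5.png

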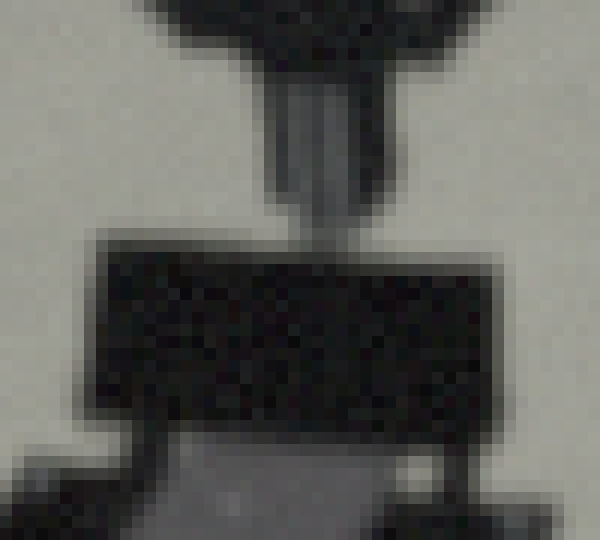

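View pics/w5.png

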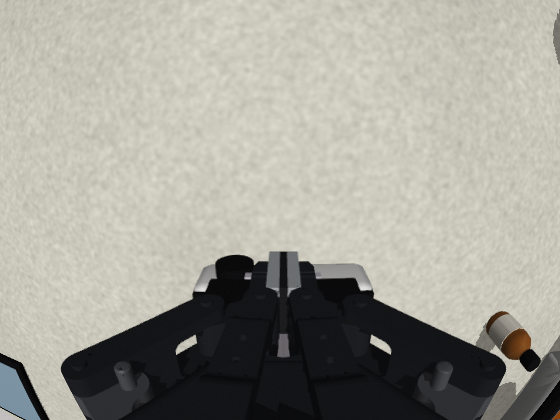

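Emit:
apply_moves:
  plan: "0 0 -0.1 0 0 0 0; 0 0 -0.06 0 0 0 0; 0 0 -0.04 0 0 0 0; 0 0 0 0 0 0 0; 0 0 0 0 0 0 0"

```text
time_s: 5.45
eef_pos: [0.4375, -0.2498, 0.0819]
eef_rot: [0.416, -0.416, -0.572, 0.572]
wrist_force: [-0.2, -0.6, -0.6]
opening: -0.001
```

Emit:
apply_moves:
  plan: "0 0 -0.02 0 0 0 0; 0 0 -0.02 0 0 0 0; 0 0 0 0 0 0 0; 0 0 0 0 0 0 0; 0 0 0 0 0 0 0"

```text
time_s: 5.95
eef_pos: [0.4394, -0.2492, 0.0819]
eef_rot: [0.416, -0.416, -0.572, 0.572]
wrist_force: [-0.2, -0.2, -0.3]
opening: -0.0
```

Emit:
apply_moves:
  plan: "0 0 -0.02 0 0 0 0; 0 0 -0.02 0 0 0 0; 0 0 0 0 0 0 0; 0 0 0 0 0 0 0; 0 0 0 0 0 0 0"

```text
time_s: 6.45
eef_pos: [0.4412, -0.2486, 0.0819]
eef_rot: [0.416, -0.416, -0.572, 0.572]
wrist_force: [-2.2, -1.5, -0.4]
opening: 0.001
```

Emit:
apply_moves:
  plan: "0 0 -0.08 0 0 0 0; 0 0 -0.1 0 0 0 0; 0 0 -0.1 0 0 0 0; 0 0 -0.1 0 0 0 0; 0 0 -0.02 0 0 0 0"

```text
time_s: 6.95
eef_pos: [0.4605, -0.2422, 0.0818]
eef_rot: [0.416, -0.415, -0.572, 0.572]
wrist_force: [-5.7, -1.7, 2.1]
opening: 0.001
```

Emit:
apply_moves:
  plan: "0 0 -0.1 0 0 0 0; 0 0 -0.1 0 0 0 0; 0 0 -0.1 0 0 0 0; 0 0 -0.06 0 0 0 0; 0 0 0 0 0 0 0"

```text
time_s: 7.45
eef_pos: [0.4776, -0.2366, 0.0818]
eef_rot: [0.416, -0.416, -0.572, 0.572]
wrist_force: [-3.8, -0.3, 3.2]
opening: 0.003
```

Run:
```python
import cv2
from h import *
st()
im=ctrl.camera("scene")
cv2.imwrite("pics/s6.png",cv2.resize(im[120:250,140:340,::-1],None,fx=4,fy=4,interpolation=cv2.INTER_CUBIC))
```

```text
t 7.45 p [ 0.4776 -0.2366  0.0818] f [-3.84 -0.31  3.16] open 0.003
[[-0.309 -0.    -0.951]
 [ 0.951  0.    -0.309]
 [ 0.    -1.     0.   ]] yaw x 0.3137091067272202 along 0.027145730946491847 lat -0.0025452105446002204
```

View pics/s6.png

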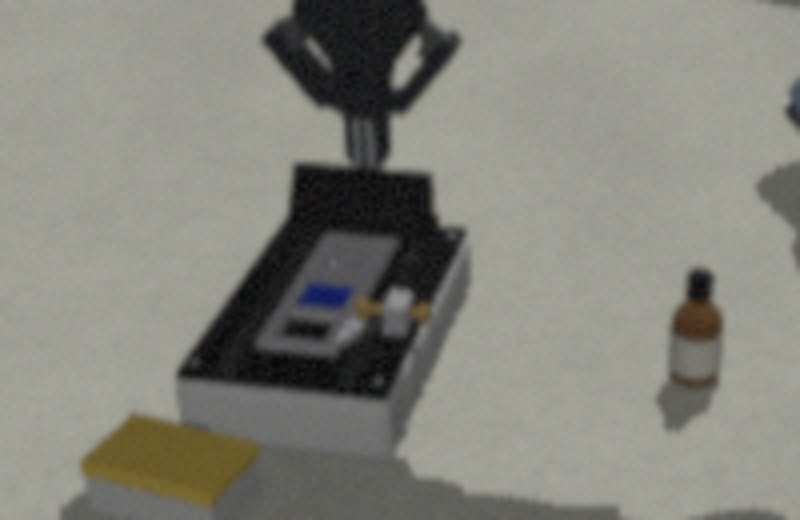

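Emit:
apply_moves:
  plan: "0 0 -0.08 0 0 0 0; 0 0 -0.1 0 0 0 0; 0 0 -0.1 0 0 0 0; 0 0 -0.1 0 0 0 0; 0 0 0 0 0 0 0"

```text
time_s: 8.0
eef_pos: [0.4953, -0.2307, 0.0817]
eef_rot: [0.416, -0.415, -0.572, 0.572]
wrist_force: [-6.9, -0.0, 3.8]
opening: -0.002
```

Run:
```python
import cv2
from h import *
st()
im=ctrl.camera("scene")
cv2.imwrite("pics/s7.png",cv2.resize(im[120:250,140:340,::-1],None,fx=4,fy=4,interpolation=cv2.INTER_CUBIC))
```

```text
t 8.0 p [ 0.4953 -0.2307  0.0817] f [-6.85 -0.04  3.76] open -0.002
[[-0.308 -0.001 -0.951]
 [ 0.951  0.001 -0.308]
 [ 0.001 -1.     0.001]] yaw x 0.31356335619902587 along 0.04577872021249966 lat -0.0023901132362068095
```

View pics/s7.png

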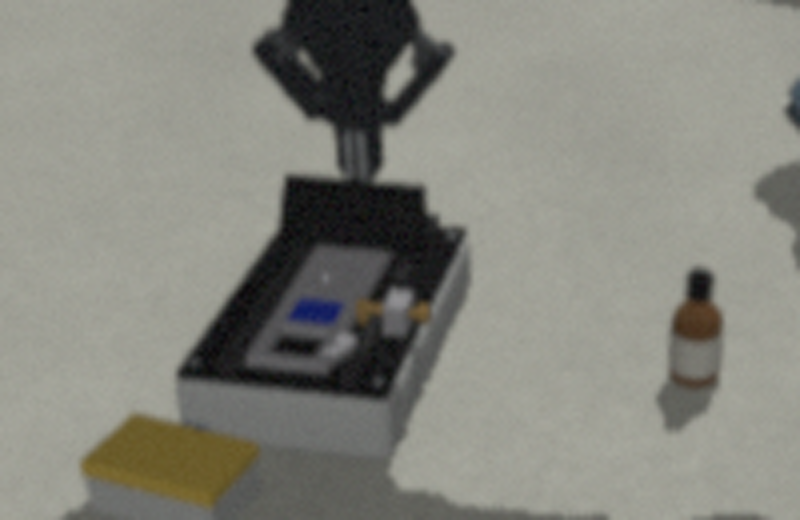

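Emit:
apply_moves:
  plan: "0 0 1 0 0 0 0; 0 0 1 0 0 0 0; 0 0 0.6 0 0 0 0; 0 0 0 0 0 0 0; 0 0 0 0 0 0 0"

```text
time_s: 8.55
eef_pos: [0.3724, -0.2717, 0.0823]
eef_rot: [-0.416, 0.417, 0.572, -0.571]
wrist_force: [0.4, -0.3, -0.3]
opening: -0.002
```

Run:
```python
import cv2
from h import *
st()
im=ctrl.camera("scene")
cv2.imwrite("pics/s8.png",cv2.resize(im[120:250,140:340,::-1],None,fx=4,fy=4,interpolation=cv2.INTER_CUBIC))
im=ctrl.camera("top")
cv2.imwrite("pics/t8.png",cv2.resize(im[165:315,300:420,::-1],None,fx=4,fy=4,interpolation=cv2.INTER_CUBIC))
```

```text
t 8.55 p [ 0.3724 -0.2717  0.0823] f [ 0.39 -0.32 -0.35] open -0.002
[[-0.306  0.002 -0.952]
 [ 0.952 -0.001 -0.306]
 [-0.002 -1.    -0.002]] yaw x 0.31113379891055404 along -0.08377583601278742 lat -0.0036863881121444774
```

View pics/s8.png

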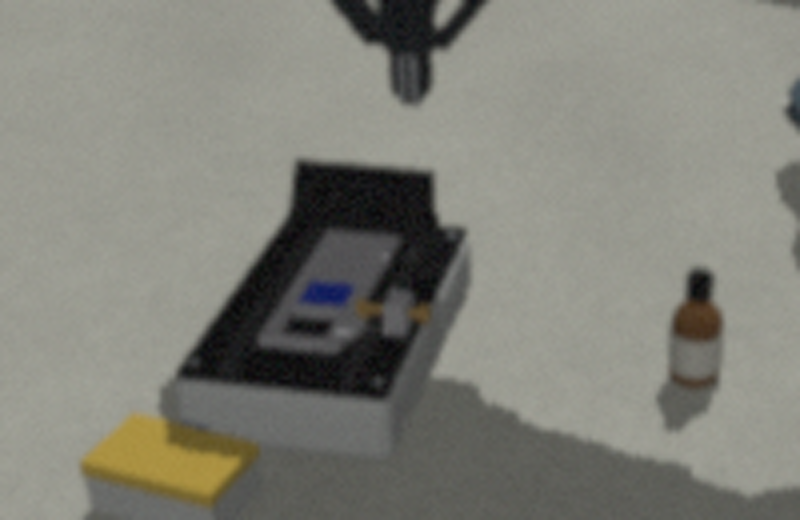

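View pics/t8.png

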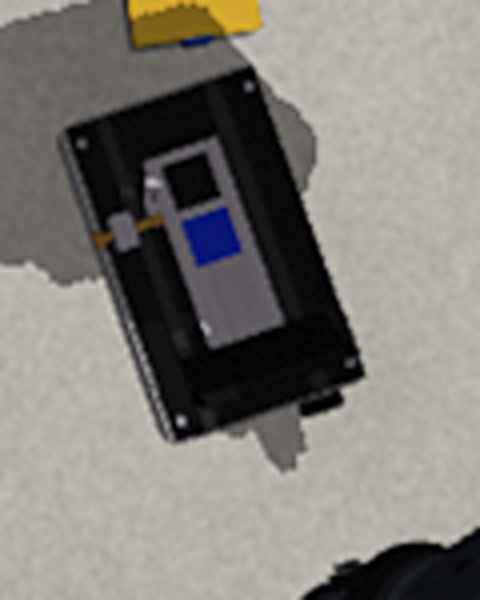

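Emit:
apply_moves:
  plan: "0 -0.5 0 0 0 0 0; 0 -0.5 0 0 0 0 0; 0 -0.5 0 0 0 0 0; 0 0 0 0 0 0 0; 0 0 0 0 0 0 0"

```text
time_s: 9.15
eef_pos: [0.373, -0.271, 0.1572]
eef_rot: [0.415, -0.416, -0.572, 0.572]
wrist_force: [0.5, 0.8, 0.2]
opening: -0.0
```

Run:
```python
import cv2
from h import *
st()
im=ctrl.camera("top")
cv2.imwrite("pics/t9.png",im[:,:,::-1])
b=cv2.inRange(im,(0,0,120),(60,60,255));b[:,:300]=0;b[:,450:]=0;b[:200]=0
m=cv2.moments(b,True);u=(m['m10']/m['m00'],m['m01']/m['m00']);print(m['m00'],u,back("top",u,.055), "window was", back("top",(300+250.5/4.8-.5,165+283.5/4.8-.5),.049))
a=cv2.imread("pics/top1.png")
for n,(x0,y0,x1,y1) in dict(amber=(150,165,217,260),dish=(170,138,202,166),box=(330,148,366,176),bottle=(260,257,278,274)).items():
  g=lambda I:cv2.cvtColor(I,cv2.COLOR_BGR2GRAY)[y0:y1,x0:x1].astype('float32')
  print(n,cv2.phaseCorrelate(g(a),g(im[:,:,::-1].copy())))
```

```text
t 9.15 p [ 0.373  -0.271   0.1572] f [0.47 0.85 0.21] open -0.0
[[-0.309  0.001 -0.951]
 [ 0.951 -0.001 -0.309]
 [-0.001 -1.    -0.001]] yaw x 0.3146446804529346 along -0.0829872878444532 lat -0.0031834766589458347
4.0 (353.5, 224.0) [ 0.57275273 -0.20672941  0.055     ] window was [ 0.57428212 -0.20342632  0.049     ]
amber ((0.006502422185185708, 0.1860148795437695), 0.7352313745628904)
dish ((-1.8638996058817519, -0.24991167332035502), 0.32523671835660933)
box ((1.7838686054767443, -1.0250977911520955), 0.3563510219256083)
bottle ((0.0547117074237331, -0.0057273242394053625), 0.9959312191715947)
```

View pics/t9.png

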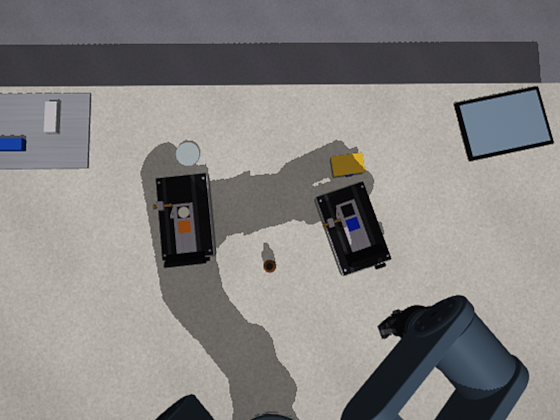

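Run:
```python
from bench import ctrl
print(ctrl.hand_in())
```

```text
the job is handed in; nothing more can be done
None
```

The blue slide is latched against its stop pin with the blue filter over the lit window, and the job was handed in at about 9.2 s of the 34 s allowed.

**What I did:** I pushed the black bar in with the shut fingertips to about 57 mm of travel. That is past the 36 mm latch point and short of the 66 mm stop; I worked the travel out from the tool position. The highest force I read was about 8 N. I then pulled straight back quickly, so the slide sprang back on its own, and raised the gripper clear.

**Last checks:**
- **Latch:** the pictures after release show the pin holding behind the lug. The filter centre is about 4 mm from where I had measured the window. That measurement rests on only 4 blue pixels, so it is rough, but the enlarged picture agrees with it.
- **Contact:** wrist force was back to noise level, and the gripper is well clear of the unit.
- **Other items:** the amber slide is still at home and the bottle has not moved.
- **One disagreement:** the automatic image comparison gave weak shifts of about 2 pixels for the dish and the slide box. The arm's shadow had moved across both of them. By eye they are where they were, and the arm was never near either.

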